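# Lock the dust adapter into the bench extraction port

### The arm

A 6-joint arm with a two-finger parallel gripper is mounted at the origin on the work surface. World frame = base frame: x ahead of the robot, y to its left, z up, the work surface at z = 0. Lengths are in m, angles in rad, forces in N, time in s.
With the tool pointing down it reaches from about 0.425 to 0.95 m from the base axis. Payload 14.7 kg.
Tool frame: the origin (TCP) lies at the very end of the fingers, on their centre line; the grasp point (between the pads) lies 19 mm behind it (manip.tcp_to_grasp is the distance from the TCP to the grasp point, in m); y points along the fingers, z is the direction in which the jaws open and shut, and the axes are right-handed (so a half turn about y gives the same grasp; the last joint's range is limited). The gripper opens to 85 mm and grips with 20 to 120 N. Pads are 22 mm wide; open, the fingers measure 114 mm over their backs; the gripper's body (76 mm by 85 mm) begins 54 mm behind the grasp point. The pads swing forward as they close: fully open they stand 13 mm farther back than shut.
Start: joints at [1.27, 0.48, 1.596, -0, 1.065, -0.047], TCP at [0.163, 0.629, 0.231] pointing down, gripper open.
Joint ranges: [-2.75, 2.75], [-0.82, 2.05], [0.23, 2.67], [-1.56, 4.7], [0.09, 2.69], [-2.92, 2.92]. Speed limits (rad/s): [1.89, 1.89, 2.39, 3.01, 3.01, 3.01].

### API

Orientations are given as a rotation vector (axis times angle).
In Python, from workcell import manip, get_image, workorder gives the robot as it stands. The module is installed in compiled form; this text tells all that it offers.
- The arm moves only by the shell command python3 -m pendant 'ROWS' [OPENING] [FORCE]. ROWS is JSON, a list that holds one entry, the list of rows, each a list of 4 numbers: the shift along the tool's x, y, z in cm, then the turn about the tool's y in degrees. In form: [[[tx, ty, tz, yaw], ...]]. A call has 1 to 5 rows; each row is the pose to reach, as a shift and turn from the pose commanded when the call began, along the tool's axes at that moment; what a row does not reach only later rows make up. A row lasts 1/12 s, in which the tool goes at most 41.7 mm and 7.16 degrees, less where a joint would pass 70% of its speed; a pose out of reach is approached as far as the arm can. A call with a gripper value outside its range is refused whole. OPENING is the opening, from 0 (shut) to 1 (fully open), set as the call begins (- or left out, the last holds). The fingers move at their own pace and stop on an object; FORCE is the grip in N (left out, the last holds). Time passes only in rows, so rows that repeat a pose let the fingers close. It gives the time, the measured TCP pose, the force and the opening at its end, in the units of the state.
- manip.state(): the state, without advancing time (a new reading comes with each control period).
- get_image(name): name is "side" or "top" or "wrist"; returns a dict with "color" (400x640x3 uint8, red, green, blue), "depth" (400x640 float32, m along the optical axis (not along the pixel's ray), 0 where there is no reading), "intrinsics" (3x3 intrinsics, pixels), "cam_to_world" (4x4, takes a point from camera to world coordinates); the wrist camera has in their place "T_tool_cam" (4x4, takes a point from camera to tool coordinates, whose origin is the TCP and whose axes are the tool frame's). Camera axes: x right, y down, z forward; pixel columns grow to the right and rows downward; lengths in m; the calibration is good to about 2 mm. A picture is of the moment at which its call begins: read the wrist's pose just before it.
- workorder.finish_job(): hands the job in, once; it reports no verdict.
The state is a dict: "time": time; "joint_pos": joint angles; "qvel": joint speeds; "joint_efforts": joint torques, N m; "tcp_pos": TCP position; "tool_rot": TCP orientation; "ft_force": force on the tool from outside, world axes, zero at the start; "ft_torque": the same for the moment, N m; "finger_gap": finger opening in m.
Only numpy, scipy, OpenCV 4.12 (cv2) and the standard library are available. Lean on these libraries where they do the work, as an engineer would, in place of code of your own. Each camera call takes 0.05 s, during which the arm holds its last target.

### The job

Fit the blue dust port adapter that stands on the turntable into the bench extraction port: feel for the two slots in its bright bayonet ring, push the adapter in against the spring, turn it clockwise as far as it goes and let the spring lift it into its notches, so that it stays locked, upright, when you let go. Never force it, and leave the sander, the jar and the bench dogs where they stand.

Things in the scene. Friction and masses are not known exactly. Their poses are not given: they have to be found in the camera images.
- adapter: Blue plastic dust port adapter, 92 mm tall, 110 g, loose, upright on the turntable. Origin: centre of its underside; z up the tube; same after a half turn. Round plug 45 mm in diameter (0 to 31 mm up, first 4 mm tapered to 39), flange 62 mm in diameter (31 to 35 mm), grip (35 to 67 mm), hose spigot 40 mm in diameter (67 to 92 mm). Brittle: cracks if its contacts with the port add up to over 60 N.
- adapter_grip (a point): Point on the adapter's axis 60 mm above its underside, between two ribbed grip flats, 44 mm apart and 27 mm wide, facing the adapter's +y and -y. Pinched here, with tips reaching some 20 mm lower, the fingers stay clear of the flange and the port.
- adapter_lugs (a point): Point on the adapter's axis 14.5 mm above its underside, level with its two bayonet lugs, which stand out to +x and -x: 10 mm wide, 5 mm thick (12 to 17 mm above the underside), tips 30 mm from the axis. White marks on the flange stand over them.
- port: Light grey extraction port screwed to the bench. Origin: centre of its underside; z up. Base 120 x 120 mm, round tower, grey pipe leaving to its +x (50 mm high, reaching 135 mm from the axis). On top a dark ribbed collar, 89 mm in diameter, with a bright bayonet ring, and in its bore a black sprung shut-off plate. Upright axis common to all.
- port_mouth (a point): Centre of the collar's flat top, 70 mm above the port's origin; bore 48 mm wide. Two opposite slots, 12 mm wide, white marks, cut in the ring let the lugs in. The collar is clamped by hand and will not turn; its slots lie up to 0.45 rad either side of the port's +x/-x, unmeasured: see them, or rest the lugs lightly on top (adapter origin 58 mm above the port's) and turn until they drop in.
- port_seat (a point): Where the adapter's origin ends when locked: 47 mm above the port's. The plate is met at 55 mm, resists with 4 N plus 0.7 N per mm, stops hard at 41 mm (14 N). From the slots the lugs turn clockwise only (from above), and only below 43 mm; after 0.75 rad (play 0.04 either way) they meet a hard stop (yellow marks). Ease off there and the spring lifts them 4 mm into notches.
- turntable: Small plywood turntable, disc 200 mm in diameter, top 24 mm above the bench, turning stiffly (0.15 N m) on a dark foot. Origin: centre of its underside on the bench.
- sander: Bystander: yellow cordless sander standing on its 125 mm pad, 140 mm tall, dark battery reaching 105 mm towards its -x. Origin: centre of the pad's underside.
- jar: Bystander: glass jar with a red twist cap, 72 mm in diameter, 95 mm tall. Origin: centre of its underside.
- dog_a: Bystander: aluminium bench dog standing on its 31 mm head, 60 mm tall, shank 20 mm. Origin: centre of its underside.
- dog_b: Bystander: second bench dog, like the first. Origin: centre of its underside.

How it is judged:
By the outcome, as a careful person would: the job done as asked, in the order asked, and still so for the second after the job is handed in, with the robot touching nothing.
It also fails if it takes over 72 s, if anything falls off the work surface, if the arm or the gripper's body presses on something with over 40 N, if the wrist force passes 120 N, or if a joint passes its speed limit or range.

## Working session

There is one attempt and no reset: what is moved stays moved. The work goes in short steps, Python scripts to look and compute and a shell command to move; the robot and the scene stay as the last step left them, time stands still between calls to the robot, and variables do not carry over. Pictures are saved under pics/ and viewed, and the job is handed in when it is done.

```bash
mkdir -p pics
cat > h.py <<'E'
import numpy as np,cv2
from workcell import manip,get_image
from scipy.spatial.transform import Rotation as R
def snap(n,f):
    s=manip.state();d=get_image(n);cv2.imwrite('pics/'+f+'.png',d['color'][:,:,::-1])
    if 'T_tool_cam' in d:
        T=np.eye(4);T[:3,:3]=R.from_rotvec(s['tool_rot']).as_matrix();T[:3,3]=s['tcp_pos'];d['cam_to_world']=T@d['T_tool_cam']
    np.savez('pics/'+f+'.npz',**d);return d
def load(f): return dict(np.load('pics/'+f+'.npz'))
def cloud(d):
    h,w=d['depth'].shape;u,v=np.meshgrid(np.arange(w),np.arange(h));K=d['intrinsics'];z=d['depth']
    P=np.stack([(u-K[0,2])/K[0,0]*z,(v-K[1,2])/K[1,1]*z,z],-1)
    return P@d['cam_to_world'][:3,:3].T+d['cam_to_world'][:3,3]
E
python3 - <<'E'
from h import *
s=manip.state()
for k,v in s.items(): print(k,np.round(v,4))
print(R.from_rotvec(s['tool_rot']).as_matrix().round(3),manip.tcp_to_grasp)
for n in('top','side','wrist'):
    d=snap(n,n+'0');print(n,d['cam_to_world'].round(3).tolist(),d['intrinsics'][0,0])
E
```

```text
time 0.0
joint_pos [ 1.2704  0.4808  1.5969  0.      1.0651 -0.0466]
qvel [ 0.     -0.0002 -0.0012  0.0003  0.0009  0.0014]
joint_efforts [-3.60000e-03 -9.50656e+01 -4.30167e+01 -4.00000e-04  1.21000e-02
 -0.00000e+00]
tcp_pos [0.163  0.6288 0.2307]
tool_rot [-1.5628  0.1994 -0.1991]
ft_force [0.4205 0.3245 0.0349]
ft_torque [ 0.0079 -0.0104  0.0198]
finger_gap 0.0857
[[ 0.968 -0.     0.251]
 [-0.251 -0.001  0.968]
 [-0.    -1.    -0.001]] 0.0187
top [[0.012, -0.976, 0.217, 0.376], [-1.0, -0.013, -0.004, -0.073], [0.007, -0.217, -0.976, 0.993], [0.0, 0.0, 0.0, 1.0]] 395.13180259019504
side [[-0.993, -0.058, 0.098, 0.492], [-0.114, 0.51, -0.853, 0.76], [-0.001, -0.858, -0.513, 0.601], [0.0, 0.0, 0.0, 1.0]] 457.03728536940815
wrist [[0.252, 0.935, 0.249, 0.102], [0.968, -0.243, -0.067, 0.645], [-0.002, 0.258, -0.966, 0.372], [0.0, 0.0, 0.0, 1.0]] 318.35202613555055
```

View pics/top0.png

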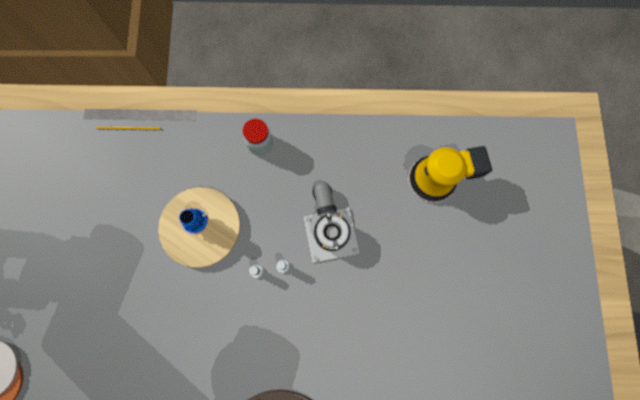

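View pics/side0.png

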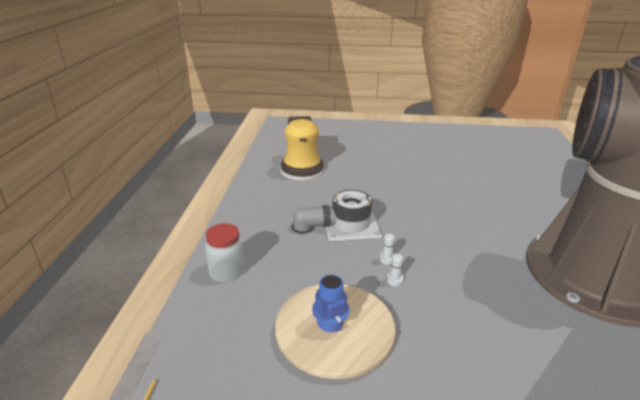

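View pics/wrist0.png

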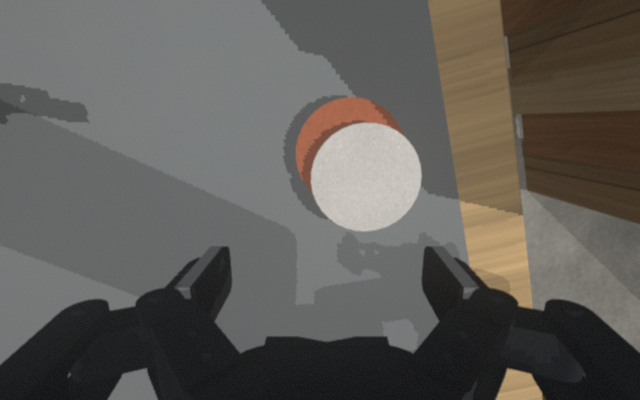

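Top view: the adapter is at about (192,220) on the turntable (199,227), and the port collar is at (333,232) with its pipe going up-left to (322,195). The dogs are at (257,271) and (283,267), the jar is at (256,131), and the sander is at (440,170). Next I'll measure positions from depth.

```bash
cat >> h.py <<'E'
def circ(p):
    A=np.c_[2*p[:,:2],np.ones(len(p))];s=np.linalg.lstsq(A,(p[:,:2]**2).sum(1),rcond=None)[0]
    return s[:2],np.sqrt(s[2]+s[0]**2+s[1]**2)
E
python3 - <<'E'
from h import *
for n in('top0','side0'):
    d=load(n);P=cloud(d);c=d['color'].astype(int);ok=d['depth']>0
    r,g,b=c[...,0],c[...,1],c[...,2]
    blue=ok&(b>80)&(b>r+60)&(P[...,2]<.3)
    Q=P[blue];print(n,'blue',len(Q),Q.min(0).round(3),Q.max(0).round(3))
    for lo,hi in((.024,.055),(.055,.059),(.06,.09),(.092,.112),(.112,.12)):
        q=Q[(Q[:,2]>lo)&(Q[:,2]<hi)]
        if len(q): print(lo,len(q),q.mean(0).round(4),q.min(0).round(3),q.max(0).round(3))
    # port region
    x0=(.43,.1) 
for n,boxes in (('top0',{'port':(295,205,365,270),'tt':(155,185,245,270),'dogs':(240,255,295,285)}),('side0',{'port':(325,185,385,240),'dogs':(375,230,410,290),'tt':(270,275,400,375)})):
    d=load(n);P=cloud(d)
    for k,(a,b,c_,e) in boxes.items():
        q=P[b:e,a:c_].reshape(-1,3);
        for lo,hi in((.012,.02),(.020,.029),(.05,.064),(.064,.076)):
            m=q[(q[:,2]>lo)&(q[:,2]<hi)]
            if len(m)>5: print(n,k,lo,len(m),((m.min(0)+m.max(0))/2).round(4),m.min(0).round(3),m.max(0).round(3))
for n,(a,b,c,e) in(('top0',(150,180,370,290)),('side0',(265,180,415,380))):
    im=cv2.imread(f'pics/{n}.png')[b:e,a:c];cv2.imwrite(f'pics/{n}z.png',cv2.resize(im,None,fx=3.6 if n[0]=='t' else 2.9,fy=3.6 if n[0]=='t' else 2.9,interpolation=cv2.INTER_CUBIC))
E
```

```text
top0 blue 368 [0.495 0.184 0.053] [0.552 0.23  0.118]
0.024 3 [0.5215 0.2038 0.0538] [0.504 0.196 0.053] [0.552 0.219 0.055]
0.055 71 [0.5177 0.1978 0.0571] [0.496 0.184 0.055] [0.551 0.223 0.059]
0.06 144 [0.5157 0.2009 0.08  ] [0.495 0.186 0.06 ] [0.546 0.229 0.09 ]
0.092 61 [0.5156 0.2019 0.1037] [0.501 0.193 0.092] [0.539 0.222 0.112]
0.112 62 [0.5186 0.2061 0.1147] [0.504 0.195 0.112] [0.541 0.224 0.118]
side0 blue 1142 [0.494 0.207 0.029] [0.552 0.246 0.118]
0.024 140 [0.5239 0.2349 0.0396] [0.506 0.225 0.029] [0.543 0.243 0.055]
0.055 92 [0.5227 0.2357 0.0581] [0.495 0.21  0.056] [0.551 0.246 0.059]
0.06 442 [0.5248 0.2327 0.0757] [0.496 0.211 0.06 ] [0.552 0.244 0.09 ]
0.092 218 [0.5247 0.2299 0.1021] [0.506 0.216 0.092] [0.545 0.239 0.112]
0.112 110 [0.5231 0.2277 0.1152] [0.506 0.212 0.112] [0.541 0.235 0.118]
top0 port 0.012 21 [ 0.5007 -0.1157  0.0159] [ 0.436 -0.176  0.012] [ 0.565 -0.056  0.02 ]
top0 port 0.02 8 [ 0.5073 -0.1059  0.0249] [ 0.458 -0.128  0.021] [ 0.557 -0.084  0.029]
top0 port 0.05 347 [ 0.5122 -0.1164  0.057 ] [ 0.457 -0.159  0.05 ] [ 0.567 -0.074  0.06
[... 918 characters left out ...]
.05 ] [0.561 0.007 0.064]
side0 port 0.064 580 [ 0.5024 -0.1139  0.0688] [ 0.459 -0.16   0.064] [ 0.546 -0.068  0.074]
side0 dogs 0.012 108 [0.4211 0.0019 0.0157] [ 0.396 -0.08   0.012] [0.447 0.084 0.019]
side0 dogs 0.02 68 [0.4161 0.0418 0.0244] [0.4   0.004 0.02 ] [0.432 0.079 0.029]
side0 dogs 0.05 183 [0.416  0.0375 0.0562] [ 0.4   -0.005  0.05 ] [0.432 0.08  0.062]
side0 tt 0.012 234 [0.5053 0.1881 0.016 ] [0.401 0.066 0.012] [0.609 0.311 0.02 ]
side0 tt 0.02 7223 [0.5089 0.194  0.0244] [0.403 0.075 0.02 ] [0.615 0.313 0.029]
side0 tt 0.05 327 [0.5236 0.2219 0.059 ] [0.493 0.198 0.054] [0.554 0.246 0.064]
side0 tt 0.064 171 [0.5236 0.2283 0.0701] [0.498 0.214 0.064] [0.549 0.243 0.076]
```

View pics/top0z.png

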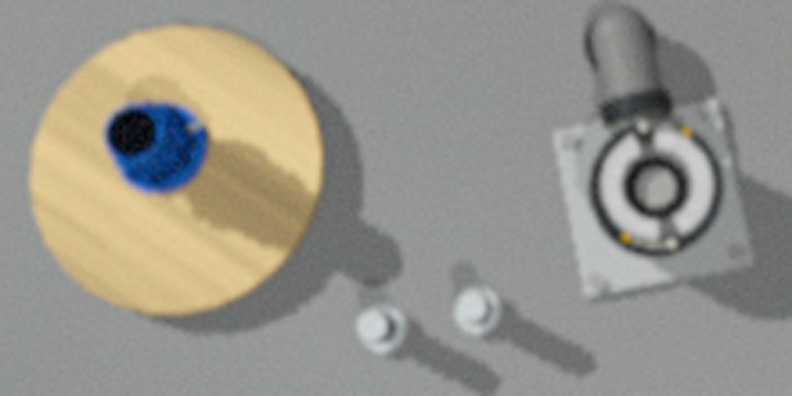

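View pics/side0z.png

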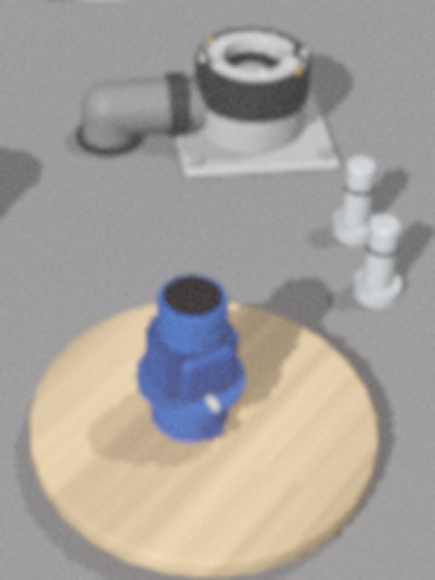

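```bash
python3 -m pendant '[[[3.2,0,-2.2,0],[6.4,0,-4.4,0],[9.7,0,-6.7,0],[12.9,0,-8.9,0],[16.2,0,-11.1,0]]]' 1
python3 -m pendant '[[[3.2,0,-2.2,0],[6.4,0,-4.4,0],[9.7,0,-6.7,0],[12.9,0,-8.9,0],[16.2,0,-11.1,0]]]'
python3 -m pendant '[[[3.2,0,-2.2,5],[6.4,0,-4.4,12],[9.7,0,-6.7,19],[12.9,0,-9.0,26],[12.9,0,-9.0,32]]]'
python3 -m pendant '[[[0,0,0,7],[0,0,0,14],[0,0,0,14]]]'
python3 - <<'E'
from h import *
s=manip.state();print(s['time'],s['tcp_pos'],s['joint_pos'],R.from_rotvec(s['tool_rot']).as_matrix().round(3).tolist())
snap('wrist','w1')
E
```

```text
time: 0.57
tcp_pos: [0.2927, 0.4794, 0.2311]
tool_rot: [-1.562, 0.199, -0.199]
ft_force: [1.4, 0.6, -0.9]
finger_gap: 0.0856
time: 0.98
tcp_pos: [0.4218, 0.3312, 0.2313]
tool_rot: [-1.562, 0.199, -0.199]
ft_force: [0.9, 1.4, -0.8]
finger_gap: 0.0852
time: 1.4
tcp_pos: [0.5273, 0.2087, 0.2312]
tool_rot: [-1.474, 0.641, -0.644]
ft_force: [-0.4, -0.5, 0.3]
finger_gap: 0.0856
time: 1.65
tcp_pos: [0.5234, 0.213, 0.2311]
tool_rot: [-1.408, 0.829, -0.828]
ft_force: [0.1, -0.2, -0.3]
finger_gap: 0.0852
1.65 [0.52336364 0.21299983 0.2310526 ] [ 3.32854252e-01  3.62368004e-01  1.79399796e+00  1.34746980e-05
  9.85714555e-01 -1.73867750e-01] [[0.485, -0.0, 0.874], [-0.874, -0.0, 0.485], [-0.0, -1.0, -0.0]]
```

View pics/w1.png

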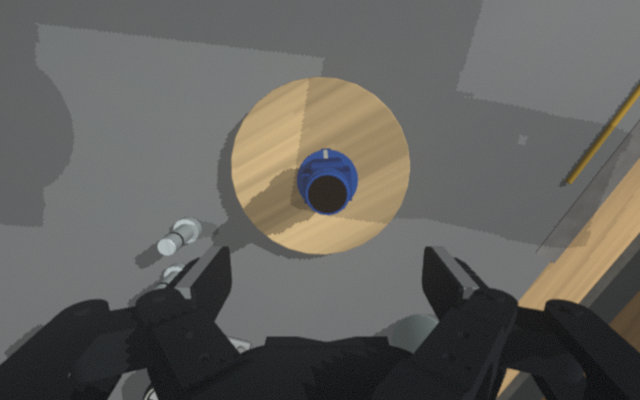

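The wrist view shows the adapter at (327,182) with its white mark at (325,154), so the lug lies almost along the tool's x. I'll measure it more exactly.

Run:
```python
from h import *
d=load('w1');P=cloud(d);c=d['color'].astype(int);r,g,b=c[...,0],c[...,1],c[...,2];ok=d['depth']>0
K=d['intrinsics'];T=d['cam_to_world']
def atz(u,v,z):
    q=T[:3,:3]@np.array([(u-K[0,2])/K[0,0],(v-K[1,2])/K[1,1],1]);return T[:3,3]+q*(z-T[2,3])/q[2]
w=ok&(r>130)&(abs(r-b)<40)&(P[...,2]>.03);w[:, :290]=0;w[:,360:]=0;w[:130]=0;w[215:]=0
vs,us=np.nonzero(w);print(list(zip(us,vs))[:20],P[w].mean(0).round(4) if len(us) else 0)
u,v=us.mean(),vs.mean();m=atz(u,v,.059);print('mark',m.round(4))
blue=(b>r+50)&(b>60);vs,us=np.nonzero(blue)
print('blue bbox',us.min(),us.max(),vs.min(),vs.max())
# rim circle: black ellipse
x0=P[...,2];
top=ok&(x0>.112)&(x0<.120);top[:,:290]=0;top[:,370:]=0;top[:140]=0;top[230:]=0
q=P[top];print('rim pts',len(q),q.min(0).round(4),q.max(0).round(4),((q.min(0)+q.max(0))/2).round(4))
dark=(c.sum(-1)<110);dark[:,:300]=0;dark[:,355:]=0;dark[:170]=0;dark[218:]=0
k=max(cv2.findContours(dark.astype(np.uint8),0,1)[0],key=cv2.contourArea);e=cv2.fitEllipse(k);print(e,atz(*e[0],.116).round(4))
tt=ok&(x0>.02)&(x0<.028)&(r>150);q=P[tt];print('tt',q.min(0),q.max(0))
im=cv2.imread('pics/w1.png')[130:230,270:390];cv2.imwrite('pics/w1z.png',cv2.resize(im,None,fx=6,fy=6,interpolation=cv2.INTER_CUBIC))
```

```text
[(np.int64(324), np.int64(150)), (np.int64(325), np.int64(150)), (np.int64(326), np.int64(150)), (np.int64(324), np.int64(151)), (np.int64(325), np.int64(151)), (np.int64(326), np.int64(151)), (np.int64(324), np.int64(152)), (np.int64(325), np.int64(152)), (np.int64(326), np.int64(152)), (np.int64(324), np.int64(153)), (np.int64(325), np.int64(153)), (np.int64(326), np.int64(153)), (np.int64(324), np.int64(154)), (np.int64(325), np.int64(154)), (np.int64(326), np.int64(154)), (np.int64(327), np.int64(154)), (np.int64(324), np.int64(155)), (np.int64(325), np.int64(155)), (np.int64(326), np.int64(155)), (np.int64(327), np.int64(155))] [0.5107 0.2358 0.0583]
mark [0.5107 0.2359 0.059 ]
blue bbox 302 356 150 213
rim pts 1532 [0.5061 0.1952 0.112 ] [0.5438 0.2327 0.1172] [0.5249 0.214  0.1146]Traceback (most recent call last):
  File "<stdin>", line 16, in <module>
ValueError: max() iterable argument is empty
```

Run:
```python
from h import *
for n in('top0','side0','w1'):
    d=load(n);P=cloud(d);c=d['color'].astype(int);r,g,b=c[...,0],c[...,1],c[...,2];z=P[...,2]
    near=(np.hypot(P[...,0]-.5245,P[...,1]-.2135)<.033)&(d['depth']>0)
    fl=near&(z>.054)&(z<.062)
    m=fl&(r>110)&(abs(r-b)<60)&(g>100)
    print(n,fl.sum(),m.sum(),[P[m].mean(0).round(4)] if m.any() else 0)
    q=P[near&(z>.1135)&(z<.118)];print(' rim',((q.min(0)+q.max(0))/2).round(4),(q.max(0)-q.min(0)).round(4))
    q=P[near&(z>.055)&(z<.06)&(b>r+30)];print(' flange bbox',((q.min(0)+q.max(0))/2).round(4),(q.max(0)-q.min(0)).round(4))
im=cv2.imread('pics/w1.png')[130:230,270:390];cv2.imwrite('pics/w1z.png',cv2.resize(im,None,fx=6,fy=6,interpolation=cv2.INTER_CUBIC))
```

```text
top0 141 35 [array([0.5114, 0.2104, 0.0574])]
 rim [0.5223 0.2133 0.1157] [0.0364 0.0349 0.0044]
 flange bbox [0.5237 0.2067 0.0576] [0.0561 0.0462 0.0045]
side0 305 69 [array([0.52  , 0.2272, 0.0589])]
 rim [0.5232 0.2153 0.1157] [0.0367 0.039  0.0045]
 flange bbox [0.5229 0.2246 0.0578] [0.0597 0.0425 0.0043]
w1 722 59 [array([0.5186, 0.2348, 0.0581])]
 rim [0.5249 0.2137 0.1154] [0.0369 0.0369 0.0037]
 flange bbox [0.5248 0.2153 0.0578] [0.0607 0.0575 0.0043]
```

View pics/w1z.png

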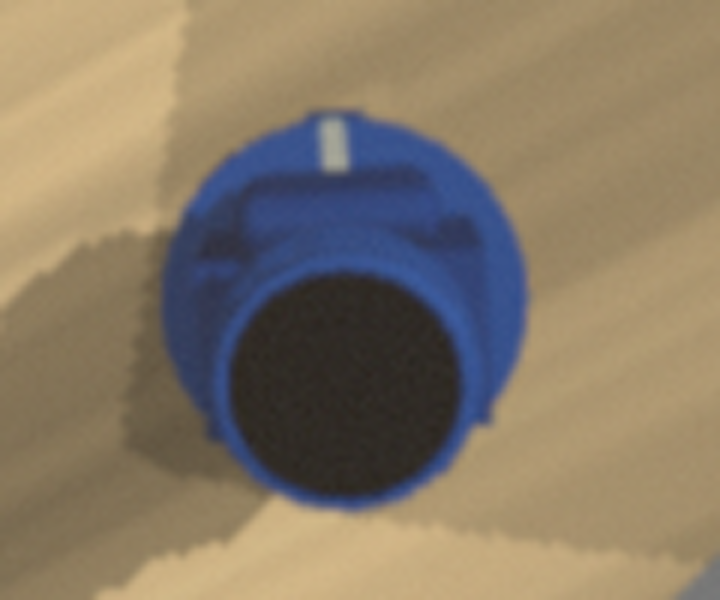

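```bash
python3 -m pendant '[[[-0.05,3.5,0.12,-4],[-0.05,7,0.12,-4],[-0.05,10.5,0.12,-4],[-0.05,14,0.12,-4],[-0.05,15.5,0.12,-4]]]' 1 60
python3 -m pendant '[[[0,1,0,0],[0,1,0,0]]]'
python3 - <<'E'
from h import *
s=manip.state();print(s['time'],s['tcp_pos'],s['ft_force']);snap('side','s1');snap('wrist','w2')
im=cv2.imread('pics/s1.png')[200:400,230:430];cv2.imwrite('pics/s1z.png',cv2.resize(im,None,fx=3,fy=3,interpolation=cv2.INTER_CUBIC))
E
```

```text
time: 2.12
tcp_pos: [0.5219, 0.214, 0.0724]
tool_rot: [-1.435, 0.767, -0.763]
ft_force: [-0.6, -0.7, 0.6]
finger_gap: 0.0853
time: 2.28
tcp_pos: [0.523, 0.2143, 0.0645]
tool_rot: [-1.434, 0.768, -0.765]
ft_force: [-0.2, -0.4, 0.4]
finger_gap: 0.0856
2.2833 [0.5230387  0.21429039 0.06452278] [-0.22184546 -0.44418947  0.41385364]
```

View pics/s1z.png

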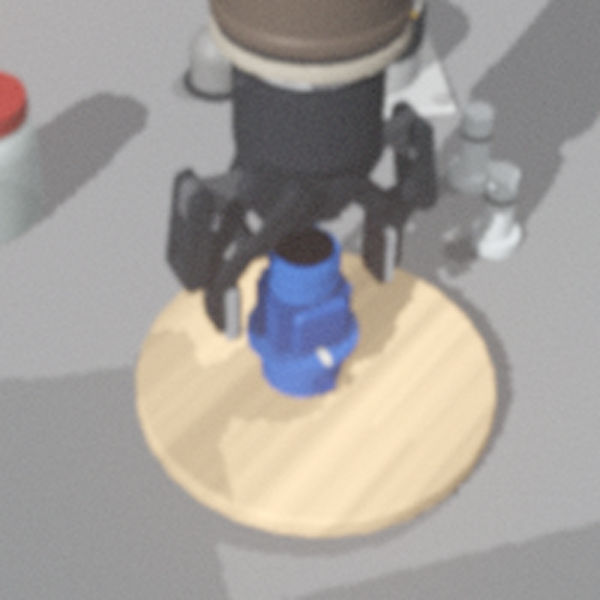

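View pics/w2.png

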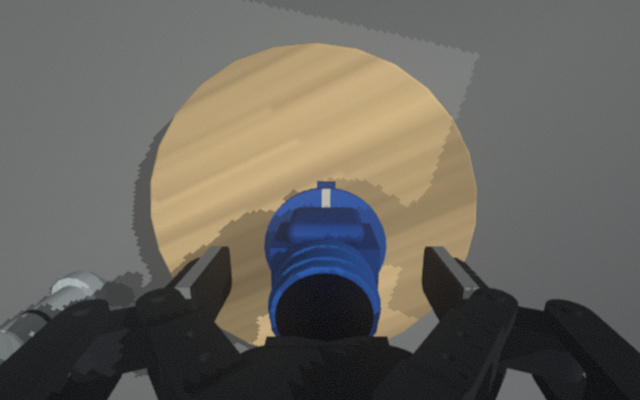

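The side view shows the fingers on either side of the adapter. In the wrist view the mark (325,198) is centred on the flange (265–386) and squared to the jaws. Closing.

```bash
python3 -m pendant '[[[0,0,0,0],[0,0,0,0],[0,0,0,0],[0,0,0,0],[0,0,0,0]]]' 0 60
python3 -m pendant '[[[0,0,0,0],[0,0,0,0],[0,0,0,0],[0,0,0,0],[0,0,0,0]]]'
python3 - <<'E'
from h import *
s=manip.state();print(s['time'],s['tcp_pos'],s['ft_force'],s['finger_gap']);snap('wrist','w3')
E
```

```text
time: 2.8
tcp_pos: [0.5247, 0.2146, 0.0674]
tool_rot: [-1.429, 0.768, -0.77]
ft_force: [-2.2, -1.2, 11.7]
finger_gap: 0.0427
time: 3.22
tcp_pos: [0.5247, 0.2146, 0.0674]
tool_rot: [-1.429, 0.768, -0.77]
ft_force: [-2.0, -1.2, 11.9]
finger_gap: 0.0429
3.2167 [0.52467505 0.21460937 0.06740273] [-2.01762201 -1.19134088 11.91956528] 0.0428848332431603
```

View pics/w3.png

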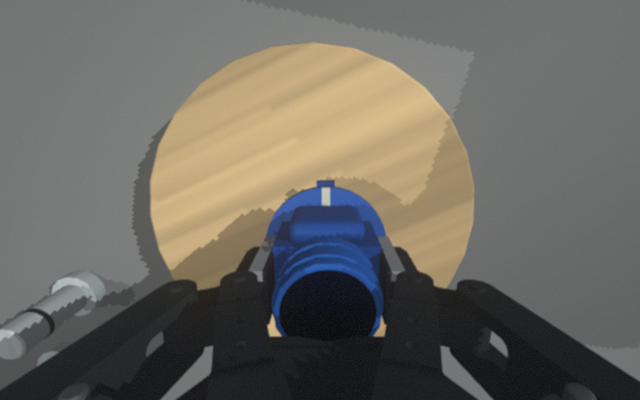

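```bash
python3 -m pendant '[[[0,-1,0,0],[0,-3,0,0],[0,-6,0,0],[0,-9.5,0,0],[0,-12,0,0]]]'
python3 -m pendant '[[[0,0,0,0],[0,0,0,0]]]'
python3 - <<'E'
from h import *
s=manip.state();M=R.from_rotvec(s['tool_rot']).as_matrix();print(s['time'],s['tcp_pos'],s['ft_force'],s['ft_torque'],s['joint_pos'],M.round(4).tolist())
dl=np.array([.501,-.116,s['tcp_pos'][2]])-s['tcp_pos'];print('tool delta cm',M.T@dl*100)
snap('side','s2');snap('wrist','w4')
# port: refine from top0/side0
for n in('top0','side0'):
    d=load(n);P=cloud(d);c=d['color'].astype(int);z=P[...,2];rr=np.hypot(P[...,0]-.501,P[...,1]+.116);near=(rr<.048)&(d['depth']>0)&(z>.06)
    r,g,b=c[...,0],c[...,1],c[...,2]
    q=P[near];print(n,'collar',((q.min(0)+q.max(0))/2).round(4),(q.max(0)-q.min(0)).round(4))
    ye=near&(r>g+30)&(r>b+70);
    for sgn in(1,-1):
        m=ye&(sgn*(P[...,0]-.501)>0);print(' yellow',m.sum(),P[m].mean(0).round(4))
E
```

```text
time: 3.68
tcp_pos: [0.5244, 0.2146, 0.1895]
tool_rot: [-1.429, 0.768, -0.77]
ft_force: [1.3, 1.0, -1.4]
finger_gap: 0.0429
time: 3.85
tcp_pos: [0.525, 0.2148, 0.1884]
tool_rot: [-1.428, 0.767, -0.771]
ft_force: [-0.3, -0.2, -2.0]
finger_gap: 0.0425
3.85 [0.5249704  0.21475141 0.18836568] [-0.33510854 -0.23321384 -1.95703709] [ 0.0186941  -0.00475695  0.00980082] [ 3.34870231e-01  4.12045503e-01  1.83706088e+00 -2.47526648e-05
  8.88909190e-01 -2.49236116e-01] [[0.5515, 0.0034, 0.8342], [-0.8342, 0.0012, 0.5515], [0.0009, -1.0, 0.0035]]
tool delta cm [ 26.26930317  -0.04639589 -20.23937462]
top0 collar [ 0.5008 -0.1162  0.067 ] [0.0882 0.0851 0.0127]
 yellow 0 [nan nan nan]
 yellow 1 [ 0.4657 -0.0952  0.0688]
side0 collar [ 0.5022 -0.1139  0.0668] [0.0871 0.0917 0.0135]
 yellow 0 [nan nan nan]
 yellow 0 [nan nan nan]<stdin>:12: RuntimeWarning: Mean of empty slice.
  ret = um.true_divide(
```

View pics/w4.png

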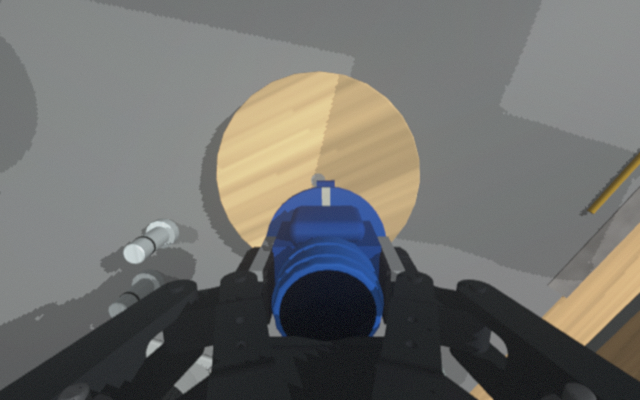

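The adapter hangs straight in the jaws, with its mark at (325,197). I'll carry it over to beside the port, turn it on the way, and look at the ring with the wrist camera.

```bash
python3 -m pendant '[[[3,0,-1.1,-7],[6,0,-2.2,-14],[9,0,-3.3,-21],[12,0,-4.4,-28],[15,0,-5.5,-35]]]'
python3 -m pendant '[[[1.8,0,-2.6,-7],[3.6,0,-5.2,-14],[5.4,0,-7.8,-21],[7.2,0,-10.4,-28],[9,0,-13,-35]]]'
python3 -m pendant '[[[0,0,0,0],[0,0,0,0],[0,0,0,0]]]'
python3 - <<'E'
from h import *
s=manip.state();M=R.from_rotvec(s['tool_rot']).as_matrix();print(s['time'],s['tcp_pos'],s['ft_force'],s['ft_torque'],s['joint_pos'],M.round(4).tolist())
snap('wrist','w5');snap('top','t5')
E
```

```text
time: 4.37
tcp_pos: [0.5598, 0.0591, 0.1848]
tool_rot: [-1.55, 0.303, -0.299]
ft_force: [0.2, 0.2, -1.7]
finger_gap: 0.0433
time: 4.78
tcp_pos: [0.5936, -0.0954, 0.1847]
tool_rot: [-1.563, -0.176, 0.18]
ft_force: [1.9, 0.9, -1.0]
finger_gap: 0.0427
time: 5.03
tcp_pos: [0.5935, -0.0937, 0.185]
tool_rot: [-1.563, -0.17, 0.173]
ft_force: [1.2, 0.5, -1.8]
finger_gap: 0.043
5.0333 [ 0.59350897 -0.09374429  0.1849954 ] [ 1.18257694  0.48469992 -1.75498303] [ 0.01606123  0.01459174 -0.01580041] [-2.07216359e-01  4.62692115e-01  1.75781428e+00  2.28179914e-04
  9.23624634e-01 -1.99667720e+00] [[0.9762, -0.0024, -0.2168], [0.2168, 0.0007, 0.9762], [-0.0022, -1.0, 0.0012]]
```

View pics/w5.png

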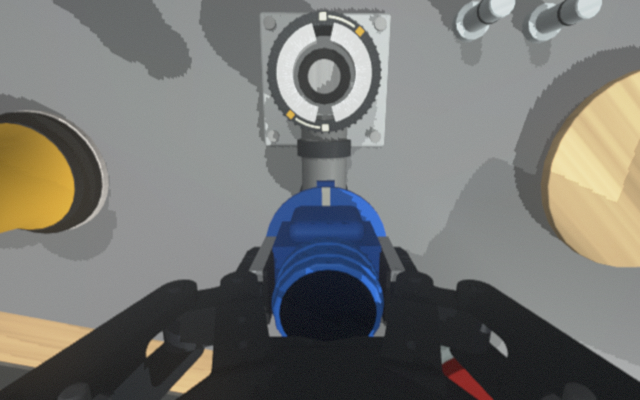

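The wrist view shows the slots' white marks at (322,16) and (325,127), yellow marks at (360,31) and (291,115), and the collar centre near (324,72). The adapter's mark is at (326,197).

Run:
```python
from h import *
s=manip.state();M=R.from_rotvec(s['tool_rot']).as_matrix()
d=load('w5');P=cloud(d);c=d['color'].astype(int);r,g,b=c[...,0],c[...,1],c[...,2];z=P[...,2]
K=d['intrinsics'];T=d['cam_to_world']
def atz(u,v,h):
    q=T[:3,:3]@np.array([(u-K[0,2])/K[0,0],(v-K[1,2])/K[1,1],1]);return (T[:3,3]+q*(h-T[2,3])/q[2])
def blob(m,box):
    k=np.zeros_like(m);k[box[1]:box[3],box[0]:box[2]]=m[box[1]:box[3],box[0]:box[2]];v,u=np.nonzero(k);return u.mean(),v.mean(),len(u)
white=(r>180)&(abs(r-b)<40);ye=(r>150)&(r>b+60)
pts=[]
for nm,m,box in(('w1',white,(316,9,329,21)),('w2',white,(320,123,330,131)),('y1',ye,(352,24,368,38)),('y2',ye,(283,108,298,122))):
    u,v,n=blob(m,box);q=atz(u,v,.070);pts.append(q);print(nm,u,v,n,q.round(4))
for a,bb in((0,1),(2,3)):
    dd=pts[bb]-pts[a];cc=(pts[a]+pts[bb])/2
    if dd[0]<0: dd=-dd
    print('centre',cc.round(4),'len',np.linalg.norm(dd),'angle deg',np.degrees(np.arctan2(dd[1],dd[0])))
near=(np.hypot(P[...,0]-.501,P[...,1]+.116)<.05)&(z>.064)&(z<.076);q=P[near];print('collar',((q.min(0)+q.max(0))/2).round(4),(q.max(0)-q.min(0)).round(4),np.median(z[near]))
# edge circle
ang=np.arctan2(q[:,1]+.116,q[:,0]-.501);rad=np.hypot(q[:,1]+.116,q[:,0]-.501);E=[]
for k in np.linspace(-np.pi,np.pi,73)[:-1]:
    m=(ang>=k)&(ang<k+np.pi/36)
    if m.sum()>3:E.append(q[m][rad[m].argmax()])
print('fit',circ(np.array(E)))
# adapter mark direction in tool frame
fl=(r>130)&(abs(r-b)<60);u,v,n=blob(fl,(315,186,337,208));print('admark',u,v,n)
m=np.zeros_like(fl);m[186:208,315:337]=fl[186:208,315:337]
print('adapter mark rel TCP tool',(M.T@(P[m].mean(0)-s['tcp_pos'])).round(4))
print('tool x angle',np.degrees(np.arctan2(M[1,0],M[0,0])))
```

```text
w1 322.21153846153845 15.615384615384615 52 [ 0.4647 -0.1258  0.07  ]
w2 324.8421052631579 127.47368421052632 38 [ 0.5416 -0.107   0.07  ]
y1 359.17543859649123 30.842105263157894 57 [ 0.4687 -0.0973  0.07  ]
y2 290.20454545454544 114.11363636363636 44 [ 0.5375 -0.1355  0.07  ]
centre [ 0.5032 -0.1164  0.07  ] len 0.07913671358423206 angle deg 13.78214681600089
centre [ 0.5031 -0.1164  0.07  ] len 0.07874281595543138 angle deg -29.068113241632343
collar [ 0.5028 -0.1162  0.0678] [0.0888 0.0885 0.0076] 0.06914337703959733
fit (array([ 0.50289256, -0.11639847]), np.float64(0.04404254235030701))
admark 325.5 196.0 136
adapter mark rel TCP tool [-0.0255  0.0085 -0.0016]
tool x angle 12.622282524231665
```

Run:
```python
from h import *
from scipy.optimize import least_squares
s=manip.state();M=R.from_rotvec(s['tool_rot']).as_matrix()
for f in('w5',):
    d=load(f);P=cloud(d);c=d['color'].astype(int);r,g,b=c[...,0],c[...,1],c[...,2]
    Q=(P-s['tcp_pos'])@M   # tool coords
    blue=(b>r+30)&(d['depth']>0)
    q=Q[blue];print(np.histogram(q[:,1],bins=np.arange(-.06,.03,.004)))
    # flange edge: largest radius per angle in flange layer
    for lo,hi in((.004,.013),(-.052,-.044)):
        m=blue&(Q[...,1]>lo)&(Q[...,1]<hi);q=Q[m][:,[0,2]]
        print(lo,len(q),q.min(0).round(4),q.max(0).round(4))
        a=np.arctan2(q[:,1],q[:,0]);rd=np.hypot(*q.T);E=[]
        for k in np.linspace(-np.pi,np.pi,73)[:-1]:
            mm=(a>=k)&(a<k+np.pi/36)
            if mm.sum()>3:E.append(q[mm][rd[mm].argmax()])
        E=np.array(E);print(circ(E),len(E))
im=cv2.imread('pics/w5.png')[0:345,220:430];cv2.imwrite('pics/w5z.png',cv2.resize(im,None,fx=1.7,fy=1.7,interpolation=cv2.INTER_CUBIC))
d=load('w5');P=cloud(d);Q=(P-s['tcp_pos'])@M
for v in(182,186,190,200,210,220): print(v,[(u,Q[v,u].round(3).tolist()) for u in (272,300,325,350,380)])
```

```text
(array([   0,    0,   53, 1845,  911,  146,  521,  413,  146, 1632,  882,
        316,  267,  277,  200,  174,   63, 1914,   41,    0,    0,   39]), array([-6.00000000e-02, -5.60000000e-02, -5.20000000e-02, -4.80000000e-02,
       -4.40000000e-02, -4.00000000e-02, -3.60000000e-02, -3.20000000e-02,
       -2.80000000e-02, -2.40000000e-02, -2.00000000e-02, -1.60000000e-02,
       -1.20000000e-02, -8.00000000e-03, -4.00000000e-03,  5.55111512e-17,
        4.00000000e-03,  8.00000000e-03,  1.20000000e-02,  1.60000000e-02,
        2.00000000e-02,  2.40000000e-02,  2.80000000e-02]))
0.004 2013 [-0.03   -0.0319] [-0.0043  0.0286]
(array([ 0.00084281, -0.00154154]), np.float64(0.03070476512767236)) 34
-0.052 1898 [-0.0182 -0.0196] [0.0111 0.0178]
(array([ 0.00055011, -0.00087218]), np.float64(0.018614524892580364)) 51
182 [(272, [0.005, 0.186, -0.058]), (300, [0.005, 0.185, -0.029]), (325, [-0.028, 0.028, -0.002]), (350, [0.005, 0.186, 0.023]), (380, [0.005, 0.185, 0.055])]
186 [(272, [0.009, 0.186, -0.058]), (300, [0.009, 0.187, -0.029]), (325, [-0.03, 0.011, -0.002]), (350, [0.009, 0.186, 0.024]), (380, [0.009, 0.186, 0.055])]
190 [(272, [0.013, 0.185, -0.059]), (300, [0.012, 0.182, -0.029]), (325, [-0.028, 0.01, -0.002]), (350, [-0.027, 0.013, 0.011]), (380, [0.014, 0.187, 0.055])]
200 [(272, [0.024, 0.185, -0.059]), (300, [-0.023, 0.01, -0.014]), (325, [-0.023, 0.01, -0.002]), (350, [-0.064, -0.141, -0.001]), (380, [0.025, 0.187, 0.056])]
210 [(272, [0.035, 0.185, -0.06]), (300, [-0.022, -0.005, -0.013]), (325, [-0.022, -0.004, -0.002]), (350, [-0.023, -0.005, 0.009]), (380, [0.036, 0.186, 0.056])]
220 [(272, [-0.013, 0.01, -0.028]), (300, [-0.022, -0.018, -0.012]), (325, [-0.022, -0.018, -0.002]), (350, [-0.022, -0.018, 0.008]), (380, [-0.013, 0.008, 0.025])]
```

View pics/w5z.png

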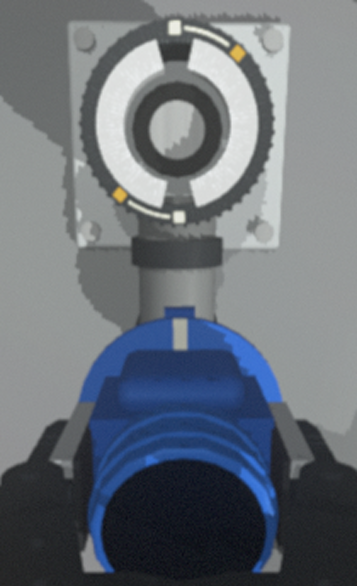

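```bash
python3 -m pendant '[[[-3,0,0,0],[-6,0,0,-1],[-9.4,0,-0.1,-1],[-9.4,3,-0.1,-1],[-9.4,5.5,-0.1,-1]]]'
python3 -m pendant '[[[0,0,0,0],[0,0,0,0],[0,0,0,0]]]'
python3 - <<'E'
from h import *
s=manip.state();M=R.from_rotvec(s['tool_rot']).as_matrix();print(s['time'],s['tcp_pos'],s['ft_force'],s['ft_torque'],M.round(4).tolist(),np.degrees(np.arctan2(M[1,0],M[0,0])))
snap('wrist','w6');snap('side','s6');snap('top','t6')
im=cv2.imread('pics/s6.png')[120:280,250:450];cv2.imwrite('pics/s6z.png',cv2.resize(im,None,fx=3.5,fy=3.5,interpolation=cv2.INTER_CUBIC))
E
```

```text
time: 5.55
tcp_pos: [0.5021, -0.1149, 0.1318]
tool_rot: [-1.564, -0.188, 0.185]
ft_force: [0.9, -0.7, -1.9]
finger_gap: 0.0429
time: 5.8
tcp_pos: [0.5036, -0.115, 0.1321]
tool_rot: [-1.563, -0.188, 0.187]
ft_force: [0.6, -0.3, -0.9]
finger_gap: 0.0429
5.8 [ 0.50359594 -0.1150373   0.13213317] [ 0.6041747  -0.33090232 -0.88917677] [0.03698049 0.00639301 0.00317066] [[0.9716, 0.0004, -0.2367], [0.2367, -0.0001, 0.9716], [0.0003, -1.0, -0.0002]] 13.691417393514865
```

View pics/s6z.png

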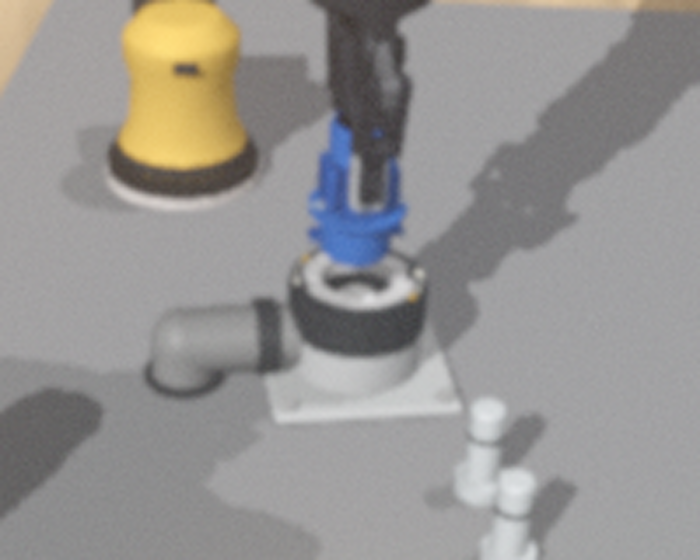

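View pics/w6.png

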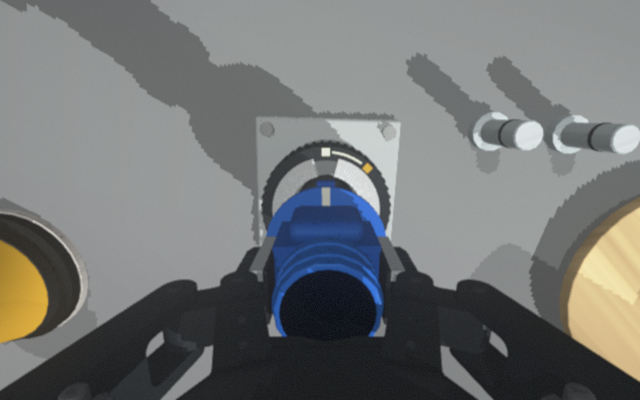

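The marks line up: slot at (325,153), adapter at (326,196). I'll check the centring from this picture.

Run:
```python
from h import *
s=manip.state();M=R.from_rotvec(s['tool_rot']).as_matrix()
d=load('w6');P=cloud(d);c=d['color'].astype(int);r,g,b=c[...,0],c[...,1],c[...,2];Q=(P-s['tcp_pos'])@M
m=(P[...,2]>.064)&(P[...,2]<.074)&(b<r+25)&(np.hypot(Q[...,0],Q[...,2])<.05)
q=Q[m][:,[0,2]];print(len(q),q.min(0),q.max(0))
a=np.arctan2(q[:,1],q[:,0]);rd=np.hypot(*q.T);E=[]
for k in np.linspace(-np.pi,np.pi,73)[:-1]:
    mm=(a>=k)&(a<k+np.pi/36)
    if mm.sum()>5 and rd[mm].max()>.038:E.append(q[mm][rd[mm].argmax()])
E=np.array(E);print(circ(E),len(E))
def fix(p): return p[:,0]-0
from scipy.optimize import least_squares
print(least_squares(lambda x:np.hypot(E[:,0]-x[0],E[:,1]-x[1])-.0441,[0,0]).x)
K=d['intrinsics'];T=d['cam_to_world']
def atz(u,v,h):
    w=T[:3,:3]@np.array([(u-K[0,2])/K[0,0],(v-K[1,2])/K[1,1],1]);return (T[:3,3]+w*(h-T[2,3])/w[2])
wh=(r>190)&(abs(r-b)<40);k=np.zeros_like(wh);k[147:160,318:333]=wh[147:160,318:333];v,u=np.nonzero(k)
print('slotmark tool',((atz(u.mean(),v.mean(),.07)-s['tcp_pos'])@M).round(4),u.mean(),v.mean())
```

```text
4490 [-0.04573985 -0.04497007] [0.01281956 0.04358825]
(array([-0.00184402, -0.0007191 ]), np.float64(0.043856170082040666)) 42
[-0.00154441 -0.0007219 ]
slotmark tool [-0.0408  0.0624 -0.0007] 325.38709677419354 151.5
```

```bash
python3 -m pendant '[[[-0.18,0,0.05,0],[-0.18,0.6,0.05,0],[-0.18,1.2,0.05,0],[-0.18,1.8,0.05,0],[-0.18,2.4,0.05,0]]]'
python3 -m pendant '[[[0,0,0,0],[0,0,0,0]]]'
```

```text
time: 6.37
tcp_pos: [0.5009, -0.1154, 0.1065]
tool_rot: [-1.563, -0.187, 0.187]
ft_force: [-0.9, 0.3, -1.6]
finger_gap: 0.0428
time: 6.53
tcp_pos: [0.5007, -0.1154, 0.1067]
tool_rot: [-1.562, -0.186, 0.188]
ft_force: [-0.0, 0.2, -1.2]
finger_gap: 0.043
```

```bash
python3 -m pendant '[[[0,0.2,0,0],[0,0.4,0,0],[0,0.5,0,0],[0,0.6,0,0],[0,0.7,0,0]]]'
python3 -m pendant '[[[0,0,0,0],[0,0,0,0]]]'
```

```text
time: 6.95
tcp_pos: [0.5011, -0.1155, 0.1003]
tool_rot: [-1.563, -0.187, 0.187]
ft_force: [0.8, -0.6, -2.2]
finger_gap: 0.0427
time: 7.12
tcp_pos: [0.5011, -0.1154, 0.1003]
tool_rot: [-1.563, -0.187, 0.187]
ft_force: [0.1, -0.3, -1.4]
finger_gap: 0.043
```

```bash
python3 -m pendant '[[[0,0.1,0,0],[0,0.2,0,0],[0,0.3,0,0],[0,0.3,0,0],[0,0.3,0,0]]]'
```

```text
time: 7.53
tcp_pos: [0.5012, -0.1155, 0.0974]
tool_rot: [-1.563, -0.187, 0.187]
ft_force: [-0.1, -0.6, 2.8]
finger_gap: 0.043
```

Contact force is 4 N at about 54 mm, which matches the spring plate, so the lugs are in the slots. Pushing on down.

```bash
python3 -m pendant '[[[0,0.2,0,0],[0,0.4,0,0],[0,0.5,0,0],[0,0.6,0,0],[0,0.6,0,0]]]'
```

```text
time: 7.95
tcp_pos: [0.5012, -0.1155, 0.0912]
tool_rot: [-1.563, -0.187, 0.187]
ft_force: [-1.0, 0.5, 7.4]
finger_gap: 0.0428
```

```bash
python3 -m pendant '[[[0,0.1,0,0],[0,0.2,0,0],[0,0.3,0,0],[0,0.4,0,0],[0,0.4,0,0]]]'
```

```text
time: 8.37
tcp_pos: [0.5013, -0.1155, 0.0874]
tool_rot: [-1.563, -0.187, 0.187]
ft_force: [0.0, 0.7, 9.3]
finger_gap: 0.0429
```

```bash
python3 -m pendant '[[[0,0.1,0,0],[0,0.2,0,0],[0,0.25,0,0],[0,0.25,0,0],[0,0.25,0,0]]]'
```

```text
time: 8.78
tcp_pos: [0.5013, -0.1155, 0.085]
tool_rot: [-1.563, -0.187, 0.187]
ft_force: [-2.0, 0.6, 11.8]
finger_gap: 0.043
```

```bash
python3 -m pendant '[[[0,0,0,2],[0,0,0,4],[0,0,0,6],[0,0,0,8],[0,0,0,10]]]'
python3 -c "
from h import *
s=manip.state();M=R.from_rotvec(s['tool_rot']).as_matrix();print(s['ft_torque'],np.degrees(np.arctan2(M[1,0],M[0,0])))"
```

```text
time: 9.2
tcp_pos: [0.5014, -0.1156, 0.0851]
tool_rot: [-1.571, -0.049, 0.048]
ft_force: [-1.0, 0.8, 12.2]
finger_gap: 0.0429
[0.22364226 0.27768436 0.0902769 ] 3.558852232963719
```

```bash
python3 -m pendant '[[[0,0,0,3],[0,0,0,6],[0,0,0,9],[0,0,0,12],[0,0,0,15]]]'
python3 -c "
from h import *
s=manip.state();M=R.from_rotvec(s['tool_rot']).as_matrix();print(s['ft_torque'],np.degrees(np.arctan2(M[1,0],M[0,0])))
snap('wrist','w7')"
```

```text
time: 9.62
tcp_pos: [0.5014, -0.1156, 0.0851]
tool_rot: [-1.565, 0.157, -0.158]
ft_force: [-0.9, -0.0, 12.2]
finger_gap: 0.043
[0.18122875 0.2814028  0.07246349] -11.490516624853385
```

View pics/w7.png

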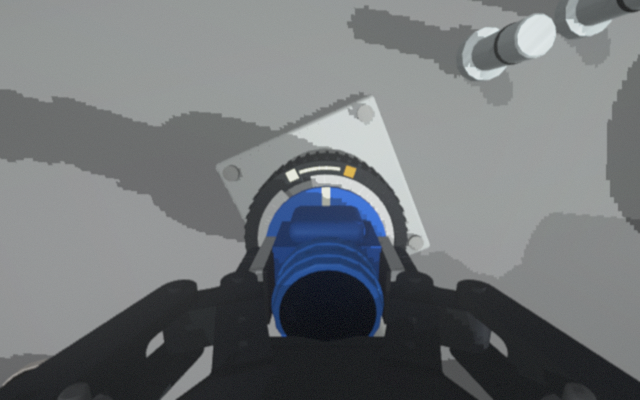

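The adapter is turning with the gripper: its mark at (326,196) is now between the white mark (292,175) and the yellow mark (350,172). I'll carry on to the stop in finer steps.

```bash
python3 -m pendant '[[[0,0,0,3],[0,0,0,6],[0,0,0,9],[0,0,0,12],[0,0,0,14]]]'
python3 -c "
from h import *
s=manip.state();M=R.from_rotvec(s['tool_rot']).as_matrix();print(s['ft_torque'],np.degrees(np.arctan2(M[1,0],M[0,0])))"
python3 -m pendant '[[[0,0,0,1],[0,0,0,2],[0,0,0,2]]]'
python3 -c "
from h import *
s=manip.state();M=R.from_rotvec(s['tool_rot']).as_matrix();print(s['ft_torque'],np.degrees(np.arctan2(M[1,0],M[0,0])))"
```

```text
time: 10.08
tcp_pos: [0.5014, -0.1155, 0.0851]
tool_rot: [-1.543, 0.349, -0.35]
ft_force: [-1.2, 0.4, 11.8]
finger_gap: 0.0428
[0.28469912 0.19117778 0.1069568 ] -25.511062402578343
time: 10.33
tcp_pos: [0.5014, -0.1155, 0.0851]
tool_rot: [-1.538, 0.375, -0.376]
ft_force: [-1.1, 0.2, 12.0]
finger_gap: 0.043
[ 0.21212299  0.17174491 -0.00168364] -27.412480634817257
```

```bash
for i in 1 2 3; do python3 -m pendant '[[[0,0,0,0.5],[0,0,0,1],[0,0,0,1]]]' | grep ft_force
python3 -c "
from h import *
s=manip.state();M=R.from_rotvec(s['tool_rot']).as_matrix();print(s['ft_torque'],np.degrees(np.arctan2(M[1,0],M[0,0])))"; done
```

```text
ft_force: [-1.9, 0.5, 11.5]
[0.31607382 0.15044807 0.05823878] -28.378470433589694
ft_force: [-1.3, -0.1, 11.9]
[0.3032895  0.14800334 0.0716652 ] -29.376948743197136
ft_force: [-2.5, -0.6, 11.7]
[0.34583389 0.15432388 0.02040341] -30.377389146554133
```

```bash
python3 -m pendant '[[[0,0,0,0.5],[0,0,0,1],[0,0,0,1]]]' | grep ft_force
python3 -c "
from h import *
s=manip.state();M=R.from_rotvec(s['tool_rot']).as_matrix();print(s['ft_torque'],np.degrees(np.arctan2(M[1,0],M[0,0])))"
python3 -m pendant '[[[0,0,0,0.5],[0,0,0,1],[0,0,0,1]]]' | grep ft_force
python3 -c "
from h import *
s=manip.state();M=R.from_rotvec(s['tool_rot']).as_matrix();print(s['ft_torque'],np.degrees(np.arctan2(M[1,0],M[0,0])));snap('wrist','w8')"
```

```text
ft_force: [-1.0, 0.8, 11.1]
[0.36493827 0.19877578 0.11210807] -31.370398259404613
ft_force: [-0.6, 1.8, 11.1]
[0.46686153 0.04952054 0.82592267] -32.327529335434406
```

View pics/w8.png

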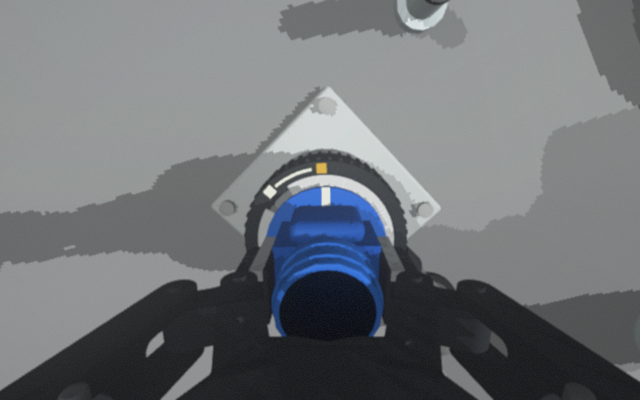

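The stop is met: torque jumped to 0.83 N m, and the adapter mark (326,196) is just past the yellow mark (321,168). I'll back off 2° to unload it, then ease up.

```bash
python3 -m pendant '[[[0,0,0,-1],[0,0,0,-2],[0,0,0,-2]]]' | grep ft_force
python3 -c "
from h import *
s=manip.state();M=R.from_rotvec(s['tool_rot']).as_matrix();print(s['ft_torque'],np.degrees(np.arctan2(M[1,0],M[0,0])))"
python3 -m pendant '[[[0,-0.1,0,0],[0,-0.2,0,0],[0,-0.3,0,0],[0,-0.4,0,0],[0,-0.4,0,0]]]'
python3 -c "
from h import *
s=manip.state();M=R.from_rotvec(s['tool_rot']).as_matrix();print(s['ft_torque'],np.degrees(np.arctan2(M[1,0],M[0,0])))"
```

```text
ft_force: [-0.8, 0.2, 12.1]
[ 0.30379698 -0.01528713 -0.01445883] -30.27683128491825
time: 12.3
tcp_pos: [0.5016, -0.1156, 0.0892]
tool_rot: [-1.531, 0.414, -0.416]
ft_force: [-0.7, 0.8, 8.5]
finger_gap: 0.0429
[ 0.26162045 -0.03224059  0.01188555] -30.34789745290736
```

```bash
for i in 1 2 3; do python3 -m pendant '[[[0,-0.05,0,0],[0,-0.07,0,0],[0,-0.07,0,0]]]' | egrep 'tcp|ft_f'; done
python3 -c "
from h import *
s=manip.state();M=R.from_rotvec(s['tool_rot']).as_matrix();print(s['ft_torque'],np.degrees(np.arctan2(M[1,0],M[0,0])))"
```

```text
tcp_pos: [0.5016, -0.1156, 0.0898]
ft_force: [-0.6, 0.2, 8.5]
tcp_pos: [0.5016, -0.1156, 0.0903]
ft_force: [1.2, 0.2, 5.6]
tcp_pos: [0.5015, -0.1156, 0.0905]
ft_force: [5.9, -0.7, -7.8]
[ 0.10097486 -0.99636676 -0.05293349] -30.351033794549412
```

```bash
python3 -m pendant '[[[0,0.08,0,0],[0,0.12,0,0],[0,0.12,0,0]]]' | egrep 'tcp|ft_f'
python3 -c "
from h import *
s=manip.state();print(s['ft_torque'])"
```

```text
tcp_pos: [0.5015, -0.1155, 0.0899]
ft_force: [1.1, 0.4, 8.8]
[ 0.25240044 -0.32906922 -0.03400951]
```

```bash
python3 -m pendant '[[[0,-0.05,0,0],[0,-0.07,0,0],[0,-0.07,0,0]]]' | egrep 'tcp|ft_f'
python3 -m pendant '[[[0,0,0,0],[0,0,0,0],[0,0,0,0],[0,0,0,0],[0,0,0,0]]]' 1 | egrep 'tcp|ft_f|gap'
python3 -m pendant '[[[0,0,0,0],[0,0,0,0],[0,0,0,0],[0,0,0,0],[0,0,0,0]]]' | egrep 'tcp|ft_f|gap'
python3 -c "
from h import *
s=manip.state();print(s['time']);snap('wrist','w9')"
```

```text
tcp_pos: [0.5015, -0.1155, 0.0904]
ft_force: [3.2, -0.5, 0.4]
tcp_pos: [0.5008, -0.1154, 0.0903]
ft_force: [0.1, -0.8, -0.2]
finger_gap: 0.0857
tcp_pos: [0.5011, -0.1154, 0.0904]
ft_force: [0.1, -0.3, 0.7]
finger_gap: 0.0855
14.3833
```

View pics/w9.png

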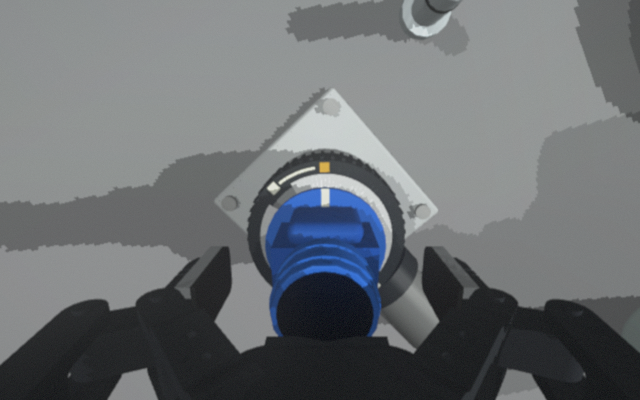

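The gripper is open and the adapter stays down, its mark (325,197) level with the yellow mark (324,168). I'll withdraw straight up and check the height.

```bash
python3 -m pendant '[[[0,-2,0,0],[0,-5,0,0],[0,-8.5,0,0],[0,-12,0,0],[0,-15,0,0]]]' | egrep 'tcp|ft_f'
python3 -m pendant '[[[0,0,0,0],[0,0,0,0],[0,0,0,0]]]' | egrep 'tcp|ft_f'
python3 - <<'E'
from h import *
d=snap('wrist','w10');snap('side','s10');snap('top','t10')
P=cloud(d);c=d['color'].astype(int);r,g,b=c[...,0],c[...,1],c[...,2];z=P[...,2];ok=(d['depth']>0)&(np.hypot(P[...,0]-.502,P[...,1]+.116)<.06)
blue=ok&(b>r+50)
q=P[blue];print(q.min(0),q.max(0),np.percentile(z[blue],99.5))
rim=q[q[:,2]>.133];print('rim centre',((rim.min(0)+rim.max(0))/2).round(4),(rim.max(0)-rim.min(0)).round(4),'zrange by side',np.linalg.lstsq(np.c_[rim[:,:2]-[.5015,-.1155],np.ones(len(rim))],rim[:,2],rcond=None)[0])
fl=blue&(z>.076)&(z<.09);print('flange z',np.median(z[fl]),fl.sum()); col=ok&~blue&(z>.064)&(z<.074);print('collar z',np.percentile(z[col],[50,90]))
im=cv2.imread('pics/s10.png')[120:320,190:440];cv2.imwrite('pics/s10z.png',cv2.resize(im,None,fx=3,fy=3,interpolation=cv2.INTER_CUBIC))
E
```

```text
tcp_pos: [0.5011, -0.1154, 0.2427]
ft_force: [0.2, -1.4, -0.7]
tcp_pos: [0.5008, -0.1154, 0.2402]
ft_force: [-0.3, 0.8, -0.6]
[ 0.47186894 -0.15075214  0.03517076] [ 0.54272564 -0.08598637  0.14009299] 0.13932764778655382
rim centre [ 0.5026 -0.1165  0.1366] [0.0392 0.0392 0.0071] zrange by side [ 0.03544842 -0.01858538  0.13734963]
flange z 0.08106165125238307 727
collar z [0.06908525 0.07006744]
```

View pics/s10z.png

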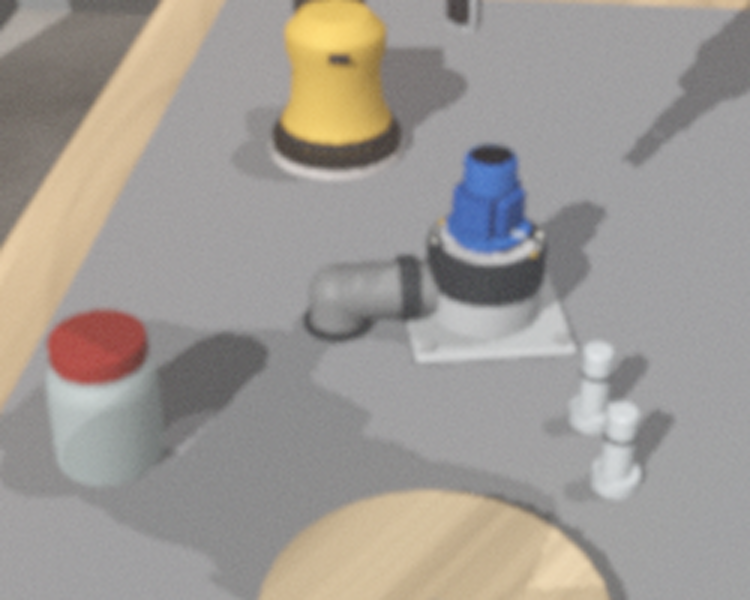

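View pics/w10.png

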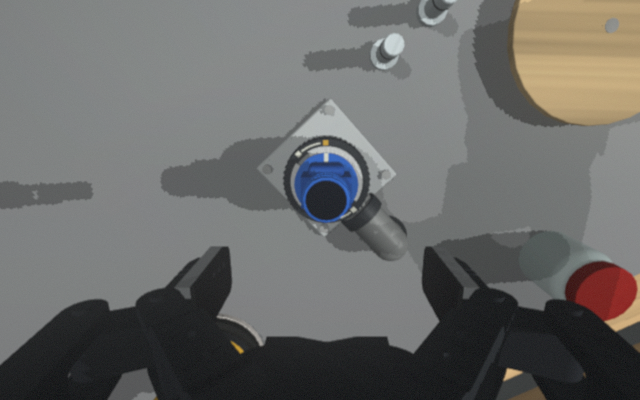

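The adapter stands upright in the port. Its mark (325,157) is level with the yellow mark (326,143), the flange is about 12 mm above the collar, and the rim centre is within 0.5 mm of the port axis. The bystanders haven't been touched. Handing in.

```bash
python3 -c "
from workcell import workorder,manip
print(manip.state()['time'],manip.state()['qvel']);print(workorder.finish_job())"
```

```text
15.25 [-0.00081171  0.00276287 -0.00391516  0.00052117  0.00209316  0.00044687]
the job is handed in; nothing more can be done
None
```

The adapter is fitted and locked in the extraction port, standing upright with the gripper clear. I handed the job in at 15.3 s; no verdict came back.

- **Finding the slots:** I used the ring's white marks in the wrist camera, about 13.8° from world +x. The lugs dropped in first time, so I didn't need to feel around for the slots.
- **Pushing in:** The force rose as the spring should, from about 4 N to 13 N, with the adapter's underside about 42 mm above the port's.
- **Turning:** I turned it clockwise until it met the stop. The wrist torque reached about 0.83 N m there, so I backed off 2°. I estimate the total load on the adapter at 45 N, under the 60 N limit, but I couldn't measure that directly.
- **Locking:** Easing off, it rose to about 47 mm, and a light pull of about 7 N did not lift it further.

**Last checks, with the gripper open and clear:**
- The flange is about 12 mm above the collar, which matches the locked height.
- The rim centre is within 0.5 mm of the port axis, and the adapter's mark is level with the yellow mark.
- A rough plane fit to the rim suggested about 2° of tilt. I put that down to depth noise, because the centred rim and the pictures show it upright.
- I never moved near the sander, jar or bench dogs, and they look undisturbed in the last pictures; I did not re-measure their positions.

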